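# Stack headset spacers on a steerer tube and hold a dial gauge on its end

## Task

On the bicycle bench, thread the two spacer rings down the upright steerer tube, the tall one first and then the short one on top of it, each fully home and let go. Then lift the plunger dial gauge out of its wooden stand and hold it upright with its tip pressed lightly on the dark mark at the centre of the tube's end, the plunger about half-way in (never jam it to its stop). Finish while still holding it there, steady, with the other things on the bench left where they are.

Things in the scene. Friction and masses are not known exactly. Their poses are not given: they have to be found in the camera images.
- seat (a point): centre of the seat where the spacers come home: top of a dark steel collar (38 mm diameter, 18 mm high, on a fixed aluminium clamp block 90 x 70 x 22 mm), 40 mm above the bench. From it rises the fixed upright steel steerer tube, 28.6 mm diameter, 34 mm tall above the seat, top edge chamfered 3 mm. x along the block's 90 mm side, z up
- spot (a point): the dark round mark, 12 mm across, at the centre of the closed flat end of the steerer tube, facing up, 74 mm above the bench. With both spacers home it lies 3 mm below the upper spacer's top face, inside its bore. z up
- tall_center (a point): tall aluminium spacer ring (loose, about 60 g), 40 mm outside diameter, 32 mm bore, 25 mm high; the point is its centre, half-way up, on the bore's axis. Lies flat on the bench, axis (z) upright
- short_center (a point): short aluminium spacer ring (loose, about 30 g), 40 mm outside diameter, 32 mm bore, 12 mm high; the point is its centre, half-way up, on the bore's axis. Lies flat on the bench, axis (z) upright
- stand_top (a point): mouth of the hole in the middle of the top of the fixed wooden gauge stand, a block 60 x 60 mm, 60 mm high; hole 13 mm diameter, 52 mm deep. z up
- gauge_center (a point): plunger dial gauge (loose, about 120 g): centre of its dial head, a disc of 44 mm diameter, 18 mm thick, standing on edge. Local x is the disc's axis: flat faces 9 mm either side (white dial on +x), to be gripped; z points up along the stem. Below: a shoulder of 18 mm diameter, underside 28 mm below this point, resting on the stand; an 8 mm stem to 48 mm below; then the sprung plunger
- gauge_tip (a point): lowest point of the gauge's 6 mm ball tip at the plunger's end; 70 mm below the head's centre when not pressed; moves with the plunger. In the stand the gauge is upright, stem and plunger in the hole
- plunger (a joint): how far the gauge's plunger is pushed in: 0 fully out, 0.010 m at its stop. Spring: 1.5 N just to start it, 2.75 N at 5 mm, 4 N at 10 mm; beyond that it is rigid
- driver: red-handled screwdriver, 200 mm long, lying on the bench; bystander, origin under its middle
- jar: white jar with black lid, 68 mm diameter, 85 mm high; bystander, origin under its centre
- chainring: dark steel toothed chainring lying flat, 134 mm diameter, 5 mm thick; bystander, origin under its centre
Things that resemble listed ones, but are neither listed nor needed, are in the scene too. What is shaped like the part that bears short_center but green is not meant. Leave any blue look-alike of the part that bears tall_center alone.

How it is judged:
By the outcome, as a careful person would: the job done as asked, in the order asked, and still so for the second after the job is handed in, while the arm keeps its last pose, push and grip.
It also fails if it takes over 72 s, if anything falls off the work surface, if the arm or the gripper's body presses on something with over 40 N, if the wrist force passes 120 N, or if a joint passes its speed limit or range.

## Robot

A 7-joint arm with a two-finger parallel gripper is mounted at the origin on the work surface. World frame = base frame: x ahead of the robot, y to its left, z up, the work surface at z = 0. Lengths are in m, angles in rad, forces in N, time in s.
With the tool pointing down it reaches from about 0.425 to 0.875 m from the base axis. Payload 4.7 kg.
Tool frame: the origin (TCP) lies at the very end of the fingers, on their centre line; the grasp point (between the pads) lies 19 mm behind it; z points along the fingers, y is the line along which they close (so a half turn about z gives the same grasp; the last joint's range is limited). The gripper opens to 85 mm and grips with 20 to 120 N. Pads are 22 mm wide; open, the fingers measure 114 mm over their backs; the gripper's body (76 mm by 85 mm) begins 54 mm behind the grasp point. The pads swing forward as they close: fully open they stand 13 mm farther back than shut.
Start: joints at [-1.331, 0.321, -0.07, 1.45, 0.023, 1.371, -0.057], TCP at [0.146, 0.634, 0.231] pointing down, gripper open.
Joint ranges: [-2.86, 2.86], [-0.3, 2.09], [-1.38, 1.24], [0.06, 2.45], [-1.56, 4.7], [0.09, 2.05], [-2.69, 2.69]. Speed limits (rad/s): [2.57, 2.57, 3.14, 3.14, 3.14, 3.14, 3.14].

## Interface

Orientations are given as a rotation vector (axis times angle).
In Python, from cell import env gives the robot as it stands. Calls block until the motion is done:
- env.goto(position, orientation): joint-space move of the TCP to a pose.
- env.move_straight(position, ori=None, vel=0.15): straight line of the TCP; ori=None keeps the orientation; vel is the mean speed in m/s.
- env.set_joints(angles): joint-space move.
- env.set_gripper(opening): finger opening in m; the grip force is fixed at half the most; returns when the fingers have stopped.
- env.sleep(seconds).
- env.solve_ik(position, orientation): joint angles nearest the present ones, or None.
- env.get_state(): the state.
- env.snapshot(name): name is "scene" or "side" or "wrist"; returns a dict with "color" (480x640x3 uint8, red, green, blue), "z_map" (480x640 float32, m along the optical axis (not along the pixel's ray), 0 where there is no reading), "camera_matrix" (3x3 intrinsics, pixels), "dist_coeffs" ([k1, k2, p1, p2, k3] as OpenCV has them; the pictures are not rectified), "origin" and "rotation" of the camera in the world; the wrist camera has in their place "T_tool_cam" (4x4, takes a point from camera to tool coordinates, whose origin is the TCP and whose axes are the flange's). Camera axes: x right, y down, z forward; pixel columns grow to the right and rows downward; lengths in m; the calibration is good to about 2 mm. A picture is of the moment at which its call begins: read the wrist's pose just before it.
A pose or a line that the arm cannot do raises env.IKError and nothing moves.
- env.finish_job(): hands the job in; it is judged then, once.
The state is a dict: "time": time; "joint_pos": joint angles; "joint_vel": joint speeds; "joint_torque": joint torques, N m; "ee_pos": TCP position; "ee_rot": TCP orientation; "contact_force": force on the tool from outside, world axes, zero at the start; "wrist_torque": the same for the moment, N m; "grip_width": finger opening in m; "grip_force": force on a finger pad.
Only numpy, scipy, OpenCV 4.12 (cv2) and the standard library are available. Lean on these libraries where they do the work, as an engineer would, in place of code of your own. Each camera call takes 0.05 s, during which the arm holds its last target. There are 200 camera calls.

## Working session

There is one attempt and no reset: what is moved stays moved. The work goes in short steps, each a Python script; the robot and the scene stay as the last script left them, time stands still between calls to the robot, and variables do not carry over. Pictures are saved under pics/ and viewed, at most 10 in all, crops included, and the job is handed in when it is done.

```bash
mkdir -p pics; ls; cat > h.py <<'E'
import numpy as np, cv2
from scipy.spatial.transform import Rotation as R
from cell import env
def cam(name):
    st=env.get_state(); s=env.snapshot(name)
    if 'T_tool_cam' in s:
        T=np.eye(4); T[:3,:3]=R.from_rotvec(st['ee_rot']).as_matrix(); T[:3,3]=st['ee_pos']
        T=T@np.array(s['T_tool_cam']); s['rotation']=T[:3,:3]; s['origin']=T[:3,3]
    return s
def save(s,fn): np.savez(fn,**{k:np.array(v) for k,v in s.items()})
def ray(s,uv):
    uv=np.array(uv,float).reshape(-1,1,2)
    p=cv2.undistortPoints(uv,np.array(s['camera_matrix']),np.array(s['dist_coeffs'])).reshape(-1,2)
    return np.c_[p,np.ones(len(p))]@np.array(s['rotation']).T
def onplane(s,uv,z):
    d=ray(s,uv); o=np.array(s['origin']).ravel()
    return o+d*((z-o[2])/d[:,2])[:,None]
def cloud(s):
    h,w=s['z_map'].shape
    vv,uu=np.mgrid[:h,:w]
    d=ray(s,np.c_[uu.ravel(),vv.ravel()])
    P=np.array(s['origin']).ravel()+d*s['z_map'].reshape(-1,1)
    P[s['z_map'].ravel()==0]=np.nan
    return P.reshape(h,w,3)
def down(yaw): # tool z down, tool y (closing) at angle yaw from world y
    return (R.from_euler('z',yaw)*R.from_rotvec([np.pi,0,0])).as_rotvec()
E
python3 - <<'E'
from h import *
st=env.get_state(); print(st)
for n in ['scene','side']:
    s=cam(n); save(s,n+'.npz'); cv2.imwrite(f'pics/{n}0.png',s['color'][:,:,::-1]); print(n,s['origin'],np.array(s['rotation'])[:,2])
E
```

```text
pics
{'time': 0.0, 'joint_pos': array([-1.3308995 ,  0.32182633, -0.07007484,  1.451669  ,  0.02262255,
        1.37079031, -0.05688066]), 'joint_vel': array([ 2.68379702e-04,  2.13942713e-04,  8.67190490e-05, -1.34823200e-03,
        5.58474413e-04,  9.94943075e-04, -6.78478094e-04]), 'joint_torque': array([-2.78389525e-04, -4.93567336e+01, -3.82146752e-01, -3.14336407e+01,
        1.30034934e-02,  1.10344228e-02, -1.27732331e-07]), 'ee_pos': array([0.14546634, 0.6329674 , 0.23022427]), 'ee_rot': array([-3.53847241e-01, -3.12150744e+00,  2.99070235e-03]), 'contact_force': array([ 0.13932886, -1.02542425, -0.44959542]), 'wrist_torque': array([-0.01812143,  0.01758729, -0.00194868]), 'grip_force': 0.0, 'grip_width': 0.08516625469132949}Traceback (most recent call last):
  File "<stdin>", line 4, in <module>
IndexError: too many indices for array: array is 1-dimensional, but 2 were indexed
```

```bash
python3 - <<'E'
from h import *
s=env.snapshot('scene'); print(s['rotation'],s['origin'],s['camera_matrix'],s['dist_coeffs'])
E
sed -i "s/    return s$/    r=np.array(s['rotation']); s['rotation']=R.from_rotvec(r).as_matrix() if r.size==3 else (r.reshape(3,3) if r.size==9 else R.from_quat(r).as_matrix())\n    return s/" h.py
python3 - <<'E'
from h import *
for n in ['scene','side']:
    s=cam(n); save(s,n+'.npz'); cv2.imwrite(f'pics/{n}0.png',s['color'][:,:,::-1]); print(n,s['origin'],s['rotation'][:,2])
E
```

```text
[-1.31164882 -2.02682491  1.04460516] [1.21242224 0.23642993 0.5777049 ] [[437.30044813   0.         325.39668124]
 [  0.         437.30044813 246.67415887]
 [  0.           0.           1.        ]] [-0.08870813  0.          0.          0.          0.        ]
scene [1.21242224 0.23642993 0.5777049 ] [-0.74758002 -0.32896681 -0.57697916]
side [ 0.13754947 -0.9159547   0.68342965] [ 0.36306389  0.7791569  -0.5109786 ]
```

View pics/scene0.png

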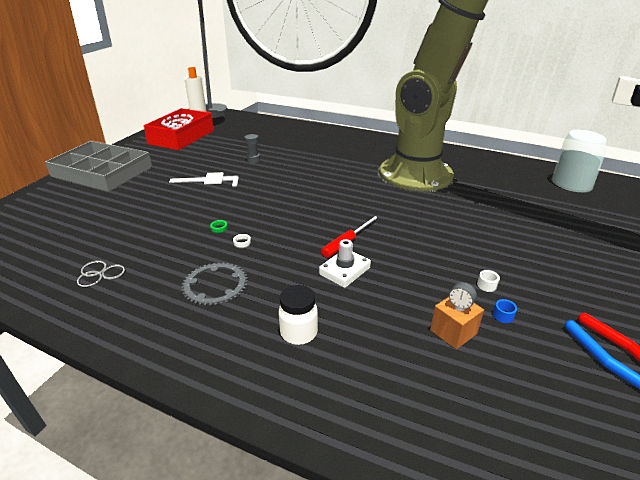

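View pics/side0.png

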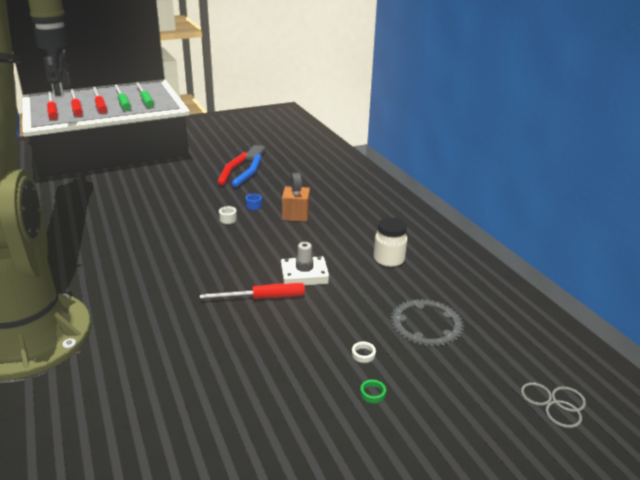

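Scene view: tall ring (488,281), blue look-alike (505,311), short ring (242,241), green one (219,226), tube top (345,243), gauge head (461,297), stand. Side view: tall (228,215), short (364,352), tube top (305,245), gauge (297,185).

```bash
python3 - <<'E'
from h import *
L=lambda n:dict(np.load(n+'.npz'))
a,b=L('scene'),L('side')
print('tall',onplane(a,[488,274],.025),onplane(b,[228,211],.025))
print('short',onplane(a,[242,238],.012),onplane(b,[364,349],.012))
print('tube',onplane(a,[345,242],.074),onplane(b,[305,245],.074))
print('gauge',onplane(a,[461,297],.088),onplane(b,[297,185],.088))
print('blue',onplane(a,[505,304],.025),onplane(b,[254,197],.025))
print('green',onplane(a,[219,224],.012))
print('driver',onplane(a,[[325,252],[376,218]],.01))
# gripper orientation/closing axes now, camera on wrist
s=cam('wrist');print(np.array(s['T_tool_cam']).round(3))
# IK check for 3 overview poses
for p in [(.56,.16),(.64,.14),(.56,-.17),(.62,.01)]:
  for y in np.arange(-90,91,30):
    q=env.solve_ik([*p,.25],down(np.radians(y))); print(p,y,None if q is None else np.round(q,2))
E
```

```text
tall [[0.44689193 0.26318035 0.025     ]] [[0.45521974 0.26112013 0.025     ]]
short [[ 0.52761077 -0.27553169  0.012     ]] [[ 0.53119342 -0.27711943  0.012     ]]
tube [[ 0.52828142 -0.02125741  0.074     ]] [[ 0.53169934 -0.02112487  0.074     ]]
gauge [[0.61750282 0.22543256 0.088     ]] [[0.61110458 0.20958723 0.088     ]]
blue [[0.52693396 0.30489879 0.025     ]] [[0.53601768 0.30647545 0.025     ]]
green [[ 0.49940905 -0.3599396   0.012     ]]
driver [[ 0.4958739  -0.07974338  0.01      ]
 [ 0.31170039 -0.02296969  0.01      ]]
[[-0.    -0.96  -0.278  0.069]
 [ 1.    -0.    -0.     0.001]
 [ 0.    -0.278  0.96  -0.144]
 [ 0.     0.     0.     1.   ]]
(0.56, 0.16) -90 [ 0.62  0.38 -1.18  1.57  0.35  1.43  2.56]
(0.56, 0.16) -60 [-1.31  0.33  1.22  1.63 -0.31  1.4  -2.67]
(0.56, 0.16) -30 [-1.22  0.27  1.07  1.63 -0.24  1.39 -2.22]
(0.56, 0.16) 0 [-0.82  0.18  0.57  1.62 -0.1   1.37 -1.81]
(0.56, 0.16) 30 [-0.79  0.18  0.54  1.62 -0.09  1.37 -1.29]
(0.56, 0.16) 60 [-0.8   0.18  0.54  1.62 -0.09  1.37 -0.77]
(0.56, 0.16) 90 [-0.77  0.18  0.51  1.62 -0.09  1.37 -0.25]
(0.64, 0.14)
[... 521 characters left out ...]
 1.39 -2.16]
(0.56, -0.17) -30 [-0.64  0.28  1.07  1.62 -0.24  1.39 -1.64]
(0.56, -0.17) 0 [-0.38  0.2   0.73  1.61 -0.14  1.38 -1.2 ]
(0.56, -0.17) 30 [-0.33  0.2   0.67  1.61 -0.12  1.38 -0.69]
(0.56, -0.17) 60 [-0.29  0.19  0.63  1.61 -0.11  1.37 -0.18]
(0.56, -0.17) 90 [-0.26  0.19  0.59  1.61 -0.11  1.37  0.34]
(0.62, 0.01) -90 None
(0.62, 0.01) -60 [-0.88  0.39  1.07  1.53 -0.34  1.42 -2.41]
(0.62, 0.01) -30 [-0.88  0.39  1.07  1.53 -0.34  1.42 -1.88]
(0.62, 0.01) 0 [-0.67  0.3   0.77  1.53 -0.21  1.4  -1.46]
(0.62, 0.01) 30 [-0.63  0.29  0.71  1.53 -0.19  1.4  -0.96]
(0.62, 0.01) 60 [-0.63  0.29  0.71  1.53 -0.19  1.4  -0.43]
(0.62, 0.01) 90 [-0.63  0.29  0.71  1.53 -0.19  1.4   0.09]
```

```bash
python3 - <<'E'
from h import *
Y=np.radians(70); o=down(Y); tx=np.array([np.cos(Y),np.sin(Y),0])
ims=[]
for n,p,z in [('wtall',(.451,.262),.025),('wtube',(.530,-.021),.074)]:
    env.goto(np.array([*p,z+.16])+.025*tx,o); env.sleep(.3)
    s=cam('wrist'); save(s,n+'.npz'); ims.append(s['color'][:,:,::-1])
    P=cloud(s); print(n,env.get_state()['time'],env.get_state()['ee_pos'])
    m=np.abs(P[...,2]-z)<.005; print(m.sum(), np.nanmedian(P[m],0))
cv2.imwrite('pics/w1.png',cv2.resize(np.hstack(ims),(800,300)))
E
```

```text
wtall 2.3167 [0.45939992 0.28588324 0.18497666]
2480 [0.52852115 0.27883857 0.02572863]
wtube 3.8083 [0.53849028 0.00326032 0.23383686]
1428 [ 0.53666158 -0.01703775  0.07499276]
```

View pics/w1.png

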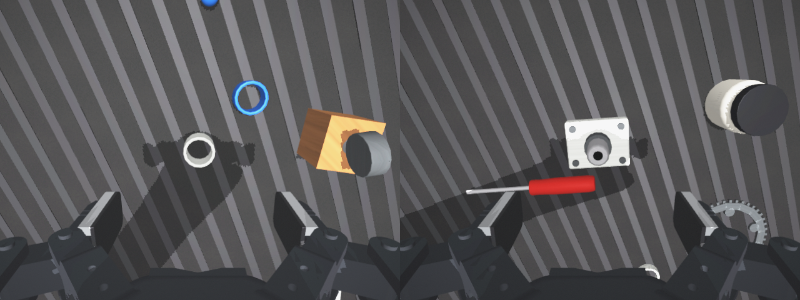

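Left: tall ring at full-res (318,242), blue at (400,157), gauge/stand right. Right: tube end with mark at (317,248). Refine in code and check an enlarged crop.

```bash
cat >> h.py <<'E'
def topfit(s,c,z,r,tol=.003):
    """circle-fit centre of a flat top of outer radius r at height z near c, from depth mask pixels re-projected on plane z"""
    P=cloud(s); m=(np.abs(P[...,2]-z)<tol)&(np.hypot(P[...,0]-c[0],P[...,1]-c[1])<r+.015)
    cs,_=cv2.findContours(m.astype(np.uint8),cv2.RETR_EXTERNAL,cv2.CHAIN_APPROX_NONE)
    k=max(cs,key=cv2.contourArea).reshape(-1,2); W=onplane(s,k,z)[:,:2]
    from scipy.optimize import least_squares
    f=least_squares(lambda q:np.hypot(*(W-q[:2]).T)-q[2],[*W.mean(0),r],loss='soft_l1',f_scale=.0005)
    return f.x,k.mean(0),np.nanmedian(P[m][:,2])
E
python3 - <<'E'
from h import *
ims=[]
for n,uv,z,r in [('wtall',(318,242),.025,.02),('wtube',(317,248),.074,.0113)]:
    s=dict(np.load(n+'.npz')); c=onplane(s,uv,z)[0]; print(n,c,topfit(s,c,z,r))
    u,v=uv; ims.append(cv2.resize(s['color'][v-30:v+30,u-40:u+40,::-1],(400,300),interpolation=cv2.INTER_NEAREST))
    g=cv2.cvtColor(s['color'],cv2.COLOR_RGB2GRAY)
    if n=='wtube':
        m=(g[v-12:v+12,u-12:u+12]<60).astype(np.uint8); _,_,st,ce=cv2.connectedComponentsWithStats(m); print(st,ce+[u-12,v-12]); 
        for x in ce[1:]: print(onplane(s,x+[u-12,v-12],z))
cv2.imwrite('pics/w2.png',np.hstack(ims))
E
```

```text
wtall [0.45544768 0.268098   0.025     ] (array([0.45540157, 0.26687307, 0.01958299]), array([318.49295775, 243.00704225]), np.float64(0.025922107618308876))
wtube [ 0.53221184 -0.01864705  0.074     ] (array([ 0.53178953, -0.01860398,  0.01367561]), array([316.61386139, 247.55445545]), np.float64(0.07498233044470964))
[[  0   0  24  24 425]
 [  5   7  14  13 151]] [[316.56705882 246.96705882]
 [316.31125828 249.        ]]
[[ 0.53143472 -0.01922818  0.074     ]]
```

View pics/w2.png

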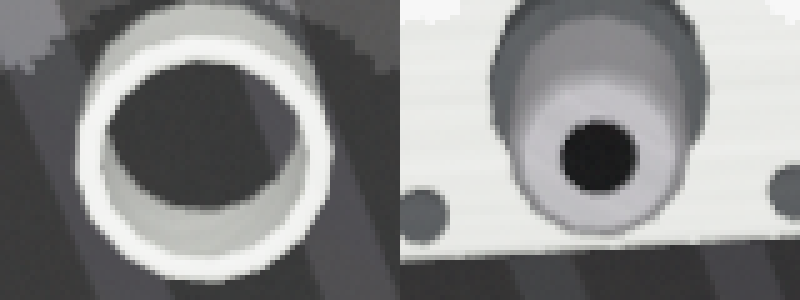

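```bash
python3 - <<'E'
from h import *
Y=np.radians(70); o=down(Y)
s=dict(np.load('wtall.npz')); c=onplane(s,(318.4,243.3),.025)[0]; print(c)
env.goto([c[0],c[1],.09],o); env.move_straight([c[0],c[1],.008],vel=.15)
env.set_gripper(.03); st=env.get_state(); print(st['time'],st['ee_pos'],st['grip_width'],st['grip_force'],st['contact_force'])
env.move_straight([c[0],c[1],.16],vel=.2); env.sleep(.2)
st=env.get_state(); s=cam('wrist'); save(s,'held.npz'); print(st['time'],st['ee_pos'],st['grip_width'],st['grip_force'])
z=st['ee_pos'][2]-.008+.025
P=cloud(s); c0=st['ee_pos'][:2]
try: print(z,topfit(s,c0,z,.02))
except Exception as e: print(e)
cv2.imwrite('pics/w3.png',s['color'][240:,120:520,::-1])
E
```

```text
[0.45538185 0.26700878 0.025     ]
6.2167 [0.45588701 0.26746959 0.00921125] 0.038022804759641225 59.32439658790827 [-1.52430226 -0.41185147  6.14551129]
7.325 [0.45470491 0.26650858 0.15861867] 0.0377236627040654 60.11261271312833
0.17561866737386192 (array([0.45606426, 0.26664199, 0.02000227]), array([316.48502994, 328.2994012 ]), np.float64(0.17519789413437503))
```

View pics/w3.png

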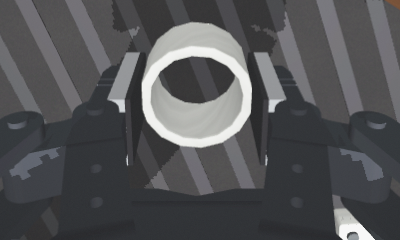

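```bash
cat >> h.py <<'E'
def at(p,vel=.1,n=2):
    """straight to p, then correct the static error; returns the command that gets there"""
    p=np.array(p,float); c=p.copy(); env.move_straight(c,vel=vel)
    for _ in range(n):
        env.sleep(.15); e=p-env.get_state()['ee_pos']; c=c+e; env.move_straight(c,vel=.05)
    env.sleep(.15); return c
def lower(c,zend,step=.004,fmax=8,vel=.05):
    """step down from command c to command z zend; stop on upward force change"""
    f0=env.get_state()['contact_force']
    while c[2]>zend+1e-6:
        c=c.copy(); c[2]=max(zend,c[2]-step); env.move_straight(c,vel=vel)
        st=env.get_state(); d=st['contact_force']-f0
        print(c[2].round(4),st['ee_pos'].round(4),d.round(1))
        if abs(d[2])>fmax: break
    return c
E
python3 - <<'E'
from h import *
o=down(np.radians(70))
env.goto([.5301,-.0191,.15],o)
c=at([.5301,-.0191,.098]); print(c,env.get_state()['ee_pos'],env.get_state()['time'])
c=lower(c,.050,step=.005)
print(env.get_state()['time'])
E
```

```text
[ 0.53003955 -0.01912205  0.09789278] [ 0.5300278  -0.01914503  0.09787261] 10.125
0.0929 [ 0.5296 -0.0191  0.0923] [ 0.3 -0.1  0.1]
0.0879 [ 0.5297 -0.0191  0.0875] [ 1.8 -0.2 -1.3]
0.0829 [ 0.5297 -0.0191  0.0825] [-0.2 -0.1 -0.5]
0.0779 [ 0.5297 -0.0191  0.0775] [ 1.1  0.6 -0.6]
0.0729 [ 0.5297 -0.0191  0.0725] [ 1.1 -0.1 -0.2]
0.0679 [ 0.5297 -0.0191  0.0675] [ 1.4  0.7 -0.4]
0.0629 [ 0.5297 -0.0192  0.0625] [-0.  -0.2 -0.9]
0.0579 [ 0.5297 -0.0191  0.0575] [ 0.3  0.5 -0.9]
0.0529 [ 0.5297 -0.0191  0.0525] [-0.2 -0.1 -1.5]
0.05 [ 0.5299 -0.0191  0.0498] [ 1.   0.5 -0.4]
12.625
```

Threading cleanly. Continue to contact, release, then look at the short ring.

```bash
python3 - <<'E'
from h import *
Y=np.radians(70); o=down(Y); tx=np.array([np.cos(Y),np.sin(Y),0])
c=lower(np.array([.53004,-.01912,.050]),.044,step=.001,fmax=6)
env.set_gripper(.085); print(env.get_state()['grip_width'],env.get_state()['time'])
env.move_straight([.53004,-.01912,.14],vel=.25)
env.goto(np.array([.530,-.021,.225])+.025*tx,o); env.sleep(.2); s=cam('wrist'); save(s,'v2.npz')
a=s['color'][180:330,220:420,::-1]
print('ring1',topfit(s,(.5316,-.019),.065,.02))
env.goto(np.array([.5294,-.2763,.172])+.025*tx,o); env.sleep(.2); s=cam('wrist'); save(s,'wshort.npz')
print(topfit(s,(.531,-.274),.012,.02)); print(env.get_state()['time'])
b=s['color'][150:360,180:460,::-1]
cv2.imwrite('pics/w4.png',np.hstack([cv2.resize(a,(400,300)),cv2.resize(b,(400,300))]))
E
```

```text
0.049 [ 0.5303 -0.0191  0.0493] [-0.9 -0.1  3. ]
0.048 [ 0.5303 -0.0192  0.0492] [-3.3 -1.  10. ]
0.08490311772683716 13.65
ring1 (array([ 0.53138878, -0.0201667 ,  0.01961712]), array([318.18181818, 247.71328671]), np.float64(0.06586957941897925))
(array([ 0.53138792, -0.27588755,  0.01954216]), array([316.51428571, 251.45714286]), np.float64(0.012896280121796111))
16.125
```

View pics/w4.png

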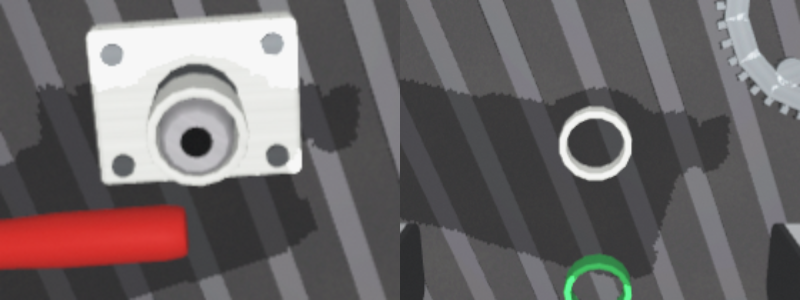

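Left: tall ring down on the collar around the tube (mark at ~(316,250)). Right: short ring at (316,251), green at bottom, chainring upper right clear of the fingers.

```bash
python3 - <<'E'
from h import *
o=down(np.radians(70))
env.goto([.5302,-.2754,.08],o); env.move_straight([.5302,-.2754,.005],vel=.12)
env.sleep(.1); print(env.get_state()['ee_pos'])
env.set_gripper(.03); st=env.get_state(); print(st['time'],st['ee_pos'],st['grip_width'],st['grip_force'],st['contact_force']); g=st['ee_pos'][2]
env.move_straight([.5302,-.2754,.16],vel=.2); env.sleep(.2)
st=env.get_state(); s=cam('wrist'); save(s,'held2.npz')
f=topfit(s,st['ee_pos'][:2],st['ee_pos'][2]-g+.012,.02); print(st['ee_pos'],st['grip_width'],f)
d=f[0][:2]-st['ee_pos'][:2]; print('offset',d)
t=np.array([.5316,-.0190])-d; print('target',t)
t=np.clip(t,[.5285,-.0206],[.5316,-.0176])
env.goto([*t,.15],o); c=at([*t,.095]); print(c,env.get_state()['ee_pos'])
c=lower(c,g+.067,step=.005,fmax=6); c=lower(c,g+.0635,step=.001,fmax=6)
print(env.get_state()['time'],g)
E
```

```text
[ 0.5310238  -0.27586256  0.00608472]
17.9917 [ 0.53050188 -0.27551401  0.00586871] 0.03620414895500125 59.29442681372166 [-0.45712427  0.04896747  5.55013036]
[ 0.52950273 -0.27503346  0.15866   ] 0.03607835650048074 (array([ 0.53075689, -0.27494482,  0.02000897]), array([315.61124694, 313.85819071]), np.float64(0.16545663782113684))
offset [1.25415460e-03 8.86430297e-05]
target [ 0.53034585 -0.01908864]
[ 0.53030595 -0.01918005  0.09490994] [ 0.53027527 -0.01918542  0.09488813]
0.0899 [ 0.5299 -0.0192  0.0894] [-1.3 -0.1 -0. ]
0.0849 [ 0.53   -0.0192  0.0845] [-0.5  0.2  0.6]
0.0799 [ 0.53   -0.0192  0.0795] [-1.4 -0.7  0.8]
0.0749 [ 0.53   -0.0192  0.0746] [-1.7  0.3  0.6]
0.0729 [ 0.5303 -0.0192  0.0728] [-1.  -0.1  0.5]
0.0719 [ 0.5303 -0.0192  0.0718] [ 0.7  0.4 -0.8]
0.0709 [ 0.5305 -0.0192  0.0709] [-0.3  0.4  0.1]
0.0699 [ 0.5305 -0.0192  0.0708] [-3.4  0.2  8.9]
23.825 0.005868712558379535
```

```bash
python3 - <<'E'
from h import *
Y=np.radians(70); o=down(Y); tx=np.array([np.cos(Y),np.sin(Y),0])
env.set_gripper(.085); env.move_straight([.5303,-.0192,.15],vel=.25)
env.goto(np.array([.530,-.021,.237])+.025*tx,o); env.sleep(.2); s=cam('wrist'); save(s,'v3.npz')
print('ring2',topfit(s,(.5316,-.019),.077,.02)); a=s['color'][180:330,220:420,::-1]
env.goto(np.array([.615,.217,.27])+.025*tx,o); env.sleep(.2); s=cam('wrist'); save(s,'wg.npz')
P=cloud(s); m=(P[...,2]>.075)&(P[...,2]<.125)&(np.hypot(P[...,0]-.615,P[...,1]-.217)<.05)
Q=P[m]; print(m.sum(),np.percentile(Q,[2,50,98],axis=0))
top=Q[Q[:,2]>.098]; c=top.mean(0); w,v=np.linalg.eigh(np.cov(top[:,:2].T)); print(c,np.sqrt(w),v)
print(cv2.minAreaRect((Q[:,:2]*1000).astype(np.float32)))
sp=(np.abs(P[...,2]-.061)<.004)&(np.hypot(P[...,0]-.615,P[...,1]-.217)<.07); print('stand',cv2.minAreaRect((P[sp][:,:2]*1000).astype(np.float32)))
print(env.get_state()['time'])
vs,us=np.where(m); print(us.min(),us.max(),vs.min(),vs.max())
cv2.imwrite('pics/w5.png',np.hstack([cv2.resize(a,(400,300)),cv2.resize(s['color'][150:360,180:460,::-1],(400,300))]))
E
```

```text
ring2 (array([ 0.53171235, -0.01971107,  0.01954831]), array([318.16783217, 247.17482517]), np.float64(0.0762650872554364))
1302 [[0.60590211 0.20918714 0.08954484]
 [0.61679266 0.23202444 0.10770355]
 [0.62695187 0.24872485 0.11164188]]
[0.61625374 0.22983331 0.1072905 ] [0.00533231 0.01090189] [[-0.98363959  0.18014759]
 [ 0.18014759  0.98363959]]
((615.9235229492188, 228.10531616210938), (42.47157287597656, 18.677906036376953), 79.45376586914062)
stand ((615.4127807617188, 227.18115234375), (60.58298110961914, 60.08002471923828), 61.6501350402832)
26.7833
295 325 202 256
```

View pics/w5.png

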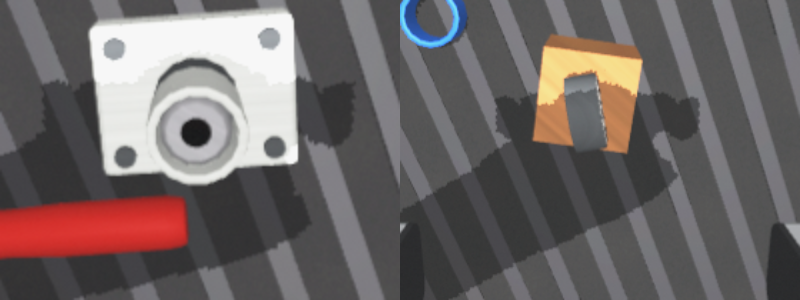

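Both rings home with mark visible (~(317,247)); gauge head in its stand at about (321,228), disc plane at ~79.5° in world. Grasp it.

```bash
python3 - <<'E'
from h import *
o=down(np.radians(79.5)); p=np.array([.6145,.2276])
env.goto([*p,.15],o); at([*p,.075],vel=.12,n=1); env.move_straight([*p,.069],vel=.05); env.sleep(.1)
f0=env.get_state()['contact_force']; print(env.get_state()['ee_pos'])
env.set_gripper(.008); st=env.get_state(); print(st['time'],st['ee_pos'],st['grip_width'],st['grip_force'],st['contact_force']-f0)
env.move_straight([*p,.20],vel=.12); env.sleep(.2)
st=env.get_state(); print(st['time'],st['ee_pos'],st['grip_width'],st['contact_force']-f0)
s=cam('wrist'); save(s,'heldg.npz'); P=cloud(s); e=st['ee_pos']
z0=e[2]+.019
m=(P[...,2]>z0+.004)&(P[...,2]<z0+.03)&(np.hypot(P[...,0]-e[0],P[...,1]-e[1])<.03); print(m.sum(),cv2.minAreaRect((P[m][:,:2]*1000).astype(np.float32)))
# hover over tube
t=np.array([.5302,-.0191]); env.goto([*t,.17],o); at([*t,.137]); print(env.get_state()['ee_pos'],env.get_state()['time'])
ims=[]
for n in ['scene','side']:
    s=cam(n); save(s,n+'h.npz'); u,v=(345,235) if n=='scene' else (305,240)
    ims.append(cv2.resize(s['color'][v-45:v+30,u-50:u+50,::-1],(400,300),interpolation=cv2.INTER_CUBIC)); 
cv2.imwrite('pics/w6.png',np.hstack(ims)); cv2.imwrite('pics/w7.png',cv2.cvtColor(dict(np.load('heldg.npz'))['color'],cv2.COLOR_RGB2BGR)[200:440,160:480])
E
```

```text
[0.61442364 0.22753753 0.06880337]
29.625 [0.61464736 0.22758507 0.06915801] 0.01762811174059222 58.44716012477875 [-0.49498749  1.2352807   0.88883119]
31.0667 [0.61418118 0.22748648 0.19924913] 0.017696273773188866 [-0.92961051 -0.02759932 -0.4324359 ]
12112 ((616.8656005859375, 233.8551788330078), (42.4339599609375, 44.079185485839844), 32.60409164428711)
[ 0.53010756 -0.0191336   0.13683661] 33.575
```

View pics/w6.png

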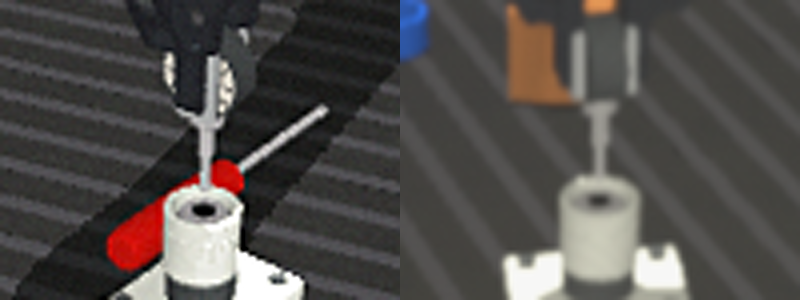

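Left (scene): tip at crop (205,188), mark (206,210). Right (side): tip (201,180), mark (199,200). Compute the offset tip–mark by triangulation.

```bash
python3 - <<'E'
from h import *
a,b=[dict(np.load(n+'h.npz')) for n in ('scene','side')]
def tri(pa,pb):
    A=np.zeros((3,3)); B=np.zeros(3)
    for s,p in ((a,pa),(b,pb)):
        d=ray(s,p)[0]; d/=np.linalg.norm(d); M=np.eye(3)-np.outer(d,d); A+=M; B+=M@s['origin'].ravel()
    return np.linalg.solve(A,B)
h=lambda p,u,v:(u+p[0]/4-.375,v+p[1]/4-.375)
T=tri(h((205,188),295,190),h((201,180),255,195)); M=tri(h((206,210),295,190),h((199,200),255,195))
print(T,M,T-M)
for s,pt,pm,u,v in ((a,(205,188),(206,210),295,190),(b,(201,180),(199,200),255,195)):
    print(onplane(s,h(pt,u,v),.086)-onplane(s,h(pm,u,v),.074))
# mark-centre check vs tip estimate from gauge-in-stand wrist picture
E
```

```text
[ 0.5303203  -0.02033792  0.08754926] [ 0.53028631 -0.01900179  0.07480099] [ 3.39905357e-05 -1.33612732e-03  1.27482649e-02]
[[-0.0016107  -0.00161727  0.012     ]]
[[ 0.00062617 -0.00078689  0.012     ]]
```

```bash
python3 - <<'E'
from h import *
at([.5302,-.0181,.1285],vel=.05); print(env.get_state()['ee_pos'],env.get_state()['contact_force'],env.get_state()['time'])
ims=[]
for n in ['scene','side']:
    s=cam(n); save(s,n+'h.npz'); u,v=(345,238) if n=='scene' else (305,240)
    ims.append(cv2.resize(s['color'][v-35:v+25,u-20:u+20,::-1],(400,600),interpolation=cv2.INTER_CUBIC))
cv2.imwrite('pics/w8.png',np.hstack(ims))
E
```

```text
[ 0.53016881 -0.01808935  0.12843763] [ 0.20978023 -0.01037521 -1.05228262] 34.9417
```

View pics/w8.png

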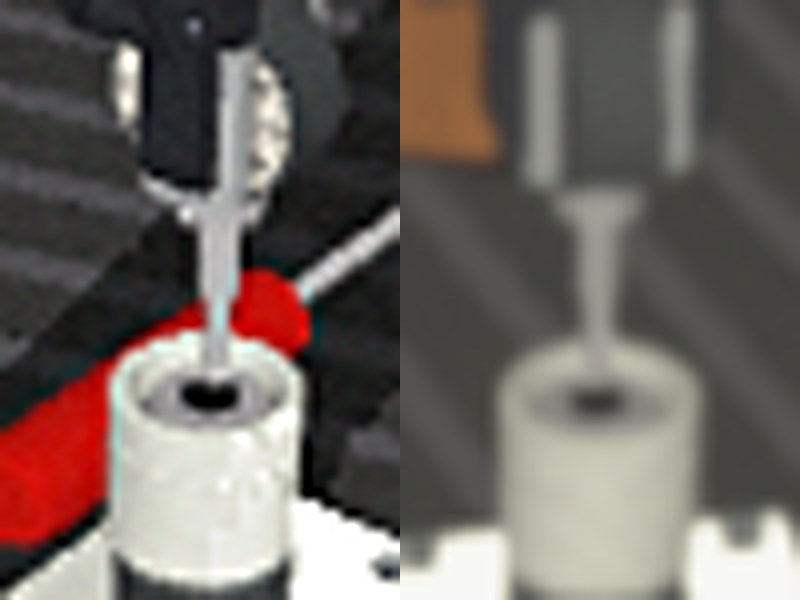

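Tip sits just over the mark: scene tip x≈216 vs mark 209 (0.7 px), side tip 598 vs mark 598. Small correction of 0.5 mm, then press gently.

```bash
python3 - <<'E'
from h import *
def F():
    L=[]
    for _ in range(10): env.sleep(.03); L.append(env.get_state()['contact_force'])
    return np.mean(L,0)
c=at([.5304,-.0186,.1285],vel=.05,n=2); f0=F(); print(f0)
for z in [.1272,.1260,.1250,.1238,.1226,.1214,.1203]:
    c[2]=z; env.move_straight(c,vel=.02); f=F()-f0; e=env.get_state()['ee_pos']; print(z,e.round(4),f.round(2))
    if f[2]>4.5: break
print(env.get_state()['time'])
E
```

```text
[ 0.00634492  0.20964956 -1.17741783]
0.1272 [ 0.5304 -0.0186  0.1272] [ 0.   -0.19  0.23]
0.126 [ 0.5304 -0.0186  0.126 ] [-0.02 -0.15  0.02]
0.125 [ 0.5304 -0.0186  0.125 ] [ 0.11 -0.29  0.31]
0.1238 [ 0.5304 -0.0186  0.1238] [-0.48 -0.09  1.69]
0.1226 [ 0.5304 -0.0186  0.1226] [-0.14 -0.31  2.38]
0.1214 [ 0.5304 -0.0186  0.1214] [ 0.21 -0.01  2.62]
0.1203 [ 0.5304 -0.0186  0.1203] [ 0.09 -0.25  2.83]
40.6583
```

```bash
python3 - <<'E'
from h import *
env.sleep(.3); ims=[]
for n in ['scene','side']:
    s=cam(n); u,v=(345,232) if n=='scene' else (305,234)
    ims.append(cv2.resize(s['color'][v-45:v+45,u-30:u+30,::-1],(400,600),interpolation=cv2.INTER_CUBIC))
cv2.imwrite('pics/w9.png',np.hstack(ims)); st=env.get_state(); print(st['time'],st['ee_pos'],st['contact_force'],st['grip_force'])
E
```

```text
41.0583 [ 0.53041195 -0.01859609  0.12031111] [ 0.5478559  -0.19006546  1.89946437] 58.724700808525085
```

View pics/w9.png

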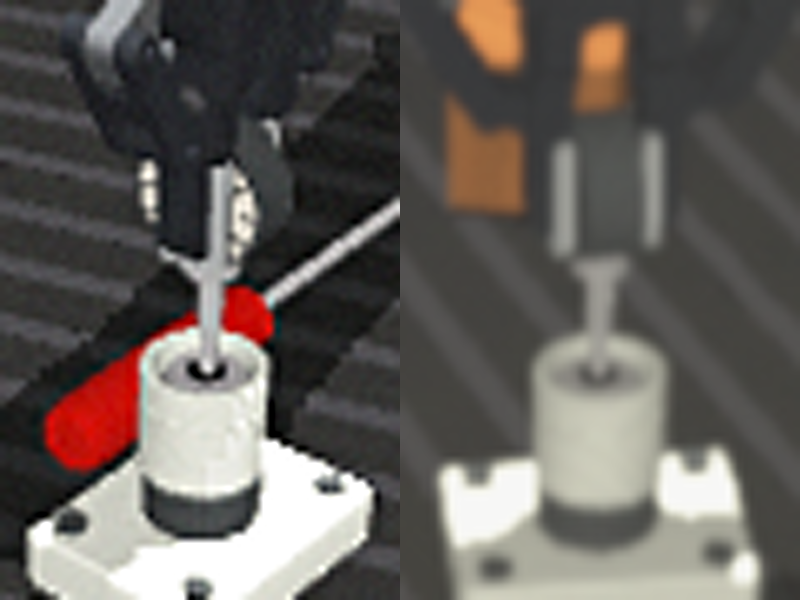

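The tip is on the mark in both views: scene (208,372), side (598,375). Both rings are stacked home, so I'm handing in.

```bash
python3 -c "
from h import *
print(env.finish_job())"
```

```text
the job is handed in; nothing more can be done
None
```

I threaded both spacers home (tall, then short on top) and let them go; the gauge is held upright with its tip on the dark mark, plunger about 5 mm in at about 2.8 N, and I handed the job in at about 41 s.

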